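# Tighten the chopping-board clamp with a lever rod through its screw eye

## Robot

A 7-joint arm with a two-finger parallel gripper is mounted at the origin on a cart in front of the work surface, level with it; the furniture and walls round the work are solid. World frame = base frame: x ahead of the robot, y to its left, z up, the work surface at z = 0. Lengths are in mm, angles in rad, forces in N, time in s.
With the tool pointing down it reaches from about 425 to 825 mm from the base axis. Payload 3.6 kg.
Tool frame: the origin (TCP) lies between the finger pads; the fingertips stand 17 mm ahead of it and the grasp point (between the pads) lies 2 mm behind it; x points along the fingers, y is the direction in which the jaws open and shut, and the axes are right-handed (so a half turn about x gives the same grasp; the last joint's range is limited). The gripper opens to 93 mm and grips with 3 to 60 N. Pads are 15 mm wide; open, the fingers measure 128 mm over their backs; the gripper's body (75 mm by 188 mm) begins 65 mm behind the grasp point.
Start: joints at [-1.319, 0.615, -0.013, 1.423, 0.008, 1.103, -0.04], TCP at [178.224, 625.059, 235.64] pointing down, gripper open.
Joint ranges: [-3.12, 3.12], [-0.3, 2.06], [-1.34, 1.32], [0.26, 2.42], [-1.36, 4.5], [0.01, 1.98], [-2.84, 2.84]. Speed limits (rad/s): [2.79, 2.79, 3.14, 3.14, 3.14, 3.14, 3.14].

## Interface

Orientations are given as a unit quaternion [x, y, z, w].
In Python, from bench import robot gives the robot as it stands.
- The arm moves only by the tool apply_moves, never from a script. Its arguments are lists of equal length, an entry for each row: "xyz": the shift along the world's x, y, z in m, a list of three; "dr": the turn, a rotation vector about the world's x, y, z in degrees, a list of three. A call has 1 to 10 rows; each row shifts and turns the commanded pose from where the row before left it; what a row does not reach is not made up. A row lasts 1/8 s, in which the tool goes at most 62.5 mm and 10.7 degrees, less where a joint would pass 70% of its speed; a pose out of reach is approached as far as the arm can. A call with a gripper value outside its range is refused whole. "grip" is the opening, from -1 (shut) to 1 (fully open), set as the call begins (left out, the last holds). The fingers move at their own pace and stop on an object; the grip force is fixed at half the most. Time passes only in rows, so rows that do not move let the fingers close. It gives the time, the measured TCP pose, the force and the opening at its end, in the units of the state.
- robot.state(): the state, without advancing time (a new reading comes with each control period).
- robot.read_camera(name): name is "side" or "top" or "wrist"; returns the picture (384x512x3 uint8, blue, green, red); there is no depth.
- robot.calibration(name): a dict with "fx", "fy", "cx", "cy" (pixels), "k1" (the pictures are not rectified: a ray, as slopes to the right and down, at radius r is drawn at 1 + k1 r^2 times it, then the intrinsics apply), "extrinsics" (4x4, takes a point from camera to world coordinates); the wrist camera has in their place "T_tool_cam" (4x4, takes a point from camera to tool coordinates, whose origin is the TCP and whose axes are the tool frame's). Camera axes: x right, y down, z forward; pixel columns grow to the right and rows downward; lengths in mm; the calibration is good to about 2 mm. A picture is of the moment at which its call begins: read the wrist's pose just before it. calibration takes no time and is no camera call.
- robot.finish_job(): hands the job in, once; it reports no verdict.
The state is a dict: "time": time; "qpos": joint angles; "dq": joint speeds; "effort": joint torques, N m; "eef_pos": TCP position; "ee_rot": TCP orientation; "wrist_force": force on the tool from outside, world axes, zero at the start; "torque": the same for the moment, N m; "width": finger opening in mm.
Only numpy, scipy, OpenCV 4.12 (cv2) and the standard library are available. Lean on these libraries where they do the work, as an engineer would, in place of code of your own. Each camera call takes 0.05 s, during which the arm holds its last target. There are 200 camera calls.

## Task

The chopping board is not yet held fast: slide the lever rod through the loop of the clamp's screw eye and, with the rod in the loop, turn the eye clockwise (seen from above) until the screw is fully home against its stop. Then draw the rod out and leave it lying flat on the bare worktop, not on the board. Leave the board, the potato on it, the jars, the shaker and the kitchen roll standing where they are.

Things in the scene. Friction and masses are not known exactly. Their poses are not given: they have to be found in the camera images.
- clamp_eye (a joint): Turn of the screw eye about its vertical axis, rad: 0 fully loosened, 2.2 fully home (a firm stop); it grows as the eye turns clockwise seen from above. It starts 0.85 to 1.55 rad short of home. It stays where it is left; turning it takes about 0.15 N m. The screw sinks 2.5 mm for each rad of tightening, so the eye sinks up to 3.9 mm; when home, the screw's round foot meets the top of the board.
- eye_center (a point): Centre of the loop of the screw eye: an upright steel ring, 40 mm outside, 20 mm hole, 18 mm thick along its axis. The hole runs level, along this point's x axis (open at both ends); z is up and is the axis about which the eye turns. The centre is 145 mm above the worktop when home. Beneath it the eye's stem goes down into the clamp's arm, whose top is 103 mm high at most. A 12 mm rod in the hole can swing about 0.45 rad either way before it grips and carries the eye along.
- clamp: Dark steel board clamp, fixed to the worktop. Origin on the worktop right under the screw's vertical axis, z up. A 28 mm wide arm (top 100 mm high; round boss of 42 mm diameter, top 103 mm, at the screw) runs from the screw axis along +x (away from the robot and to its right), to an upright post at x 60 to 86 mm; base plate 42 x 90 mm at x 54 to 96 mm. When home, the hole of the eye runs 0.87 rad anticlockwise from the clamp's x axis (seen from above).
- lever_rod: The lever rod, 200 mm long, loose, about 0.14 kg: square-edged wooden handle 90 mm long, 22 mm wide, 24 mm high, and a level round steel shaft, 12 mm thick, with a rounded tip, that stands 110 mm out of the handle. Origin under the middle of the handle (on its underside); x points along the rod from handle to tip, z up. It starts lying flat on the worktop to the robot's left and stays level when laid down, as the handle outweighs the shaft.
- rod_grip (a point): Middle of the rod's wooden handle, on the rod's axis (12 mm above its underside). Same axes as the rod. Where it starts, mind the wall cabinet beyond: its lower edge hangs 440 mm above the worktop, from 540 mm ahead of the robot's base axis.
- rod_tip (a point): Tip of the rod's steel shaft, on the rod's axis, 155 mm from the middle of the handle.
- board: Wooden chopping board 231 x 193 x 28 mm, loose, 0.85 kg, lying on the worktop with its far edge under the clamp's screw. Origin under its centre; x along the 231 mm side. Not to be shifted.
- potato: Small potato, 45 x 49 x 34 mm, on the board. Origin under it. Leave it.
- kitchen_roll: Standing white kitchen roll, 115 mm thick, 228 mm high. Origin under its middle. Leave it.
- coffee_jar: Large jar with a dark lid, 84 mm thick, 140 mm high. Origin under its middle. It and the kitchen roll swap places from start to start. Leave it.
- salt_shaker: Grey salt shaker, 44 mm thick, 90 mm high, beside the handle of the rod. Origin under its middle. Leave it.
- spice_jar_a: Spice jar with a yellow lid, 42 mm thick, 106 mm high, beside the rod's shaft. Origin under its middle. Leave it.
- spice_jar_b: Spice jar with a white lid, 46 mm thick, 109 mm high, to the right of the clamp, near the worktop's edge. Origin under its middle. Leave it.

How it is judged (in metres and radians):
On the way, in this order (a step that is already met when the one before it is completed fails the run):
1. the rod is through the loop of the screw eye, before the eye has been tightened (((x of rod_tip in the frame of eye_center above 0.012 m and x of rod_grip in the frame of eye_center below -0.04 m) or (x of rod_tip in the frame of eye_center below -0.012 m and x of rod_grip in the frame of eye_center above 0.04 m)) and y of rod_tip in the frame of eye_center between -0.06 and 0.06 m and z of rod_tip in the frame of eye_center between -0.02 and 0.02 m and y of rod_grip in the frame of eye_center between -0.1 and 0.1 m and z of rod_grip in the frame of eye_center between -0.025 and 0.025 m and value of joint clamp_eye below 1.6 rad), for 0.1 s.
2. the eye is turned fully home, with the rod through its loop (((x of rod_tip in the frame of eye_center above 0.012 m and x of rod_grip in the frame of eye_center below -0.04 m) or (x of rod_tip in the frame of eye_center below -0.012 m and x of rod_grip in the frame of eye_center above 0.04 m)) and y of rod_tip in the frame of eye_center between -0.06 and 0.06 m and z of rod_tip in the frame of eye_center between -0.02 and 0.02 m and y of rod_grip in the frame of eye_center between -0.1 and 0.1 m and z of rod_grip in the frame of eye_center between -0.025 and 0.025 m and value of joint clamp_eye above 2.07 rad), for 0.1 s.
At the end, for the whole second after the job is handed in: The screw eye is home (within 0.13 rad of its stop), and the rod is out of it and lies still and flat on the worktop itself (both its handle's middle and its tip less than 22 mm above the worktop) (value of joint clamp_eye above 2.07 rad and height (world z) of rod_grip between 0 and 0.022 m and height (world z) of rod_tip between 0 and 0.022 m and linear speed of lever_rod below 0.02 m/s); the robot touches nothing.
It fails at once if the chopping board is shifted by more than 25 mm (distance of board from where it was at the start of the episode above 0.025 m).
It fails at once if the potato is shifted by more than 50 mm (distance of potato from where it was at the start of the episode above 0.05 m).
It fails at once if the kitchen roll, a jar or the shaker is shifted by more than 30 mm, or knocked over (distance of any of kitchen_roll, coffee_jar, salt_shaker, spice_jar_a, spice_jar_b from where it was at the start of the episode above 0.03 m or angle between any of kitchen_roll, coffee_jar, salt_shaker, spice_jar_a, spice_jar_b's own z axis and vertical above 0.3 rad).
It also fails if it takes over 62 s, if anything falls off the work surface, if the arm or the gripper's body presses on something with over 40 N, if the wrist force passes 120 N, or if a joint passes its speed limit or range.

## Working session

There is one attempt and no reset: what is moved stays moved. The work goes in short steps, Python scripts to look and compute and a tool call to move; the robot and the scene stay as the last step left them, time stands still between calls to the robot, and variables do not carry over. Pictures are saved under pics/ and viewed, about 8 in all and at most 12, crops included, and the job is handed in when it is done.

Besides the shell and the picture viewer there is one more tool, called after "Call:" in YAML: its name, and indented under it one key for each argument. apply_moves: Moves the arm, as the interface text tells. Its arguments: {"type":"object","properties":{"xyz":{"type":"array"},"dr":{"type":"array"},"grip":{"type":"number"}},"required":["xyz","dr"]}

```bash
mkdir -p pics; cat > h.py <<'E'
import numpy as np, cv2
from bench import robot
from scipy.spatial.transform import Rotation as R
def cam(n):
    c=robot.calibration(n)
    if 'extrinsics' in c: T=np.array(c['extrinsics'],float)
    else:
        s=robot.state(); W=np.eye(4); W[:3,:3]=R.from_quat(s['ee_rot']).as_matrix(); W[:3,3]=s['eef_pos']
        T=W@np.array(c['T_tool_cam'],float)
    return c,T
def ray(ct,u,v):
    c,T=ct; p=np.array([(u-c['cx'])/c['fx'],(v-c['cy'])/c['fy']]); q=p.copy()
    for _ in range(20): q=p/(1+c['k1']*(q@q))
    d=T[:3,:3]@np.array([q[0],q[1],1]); return T[:3,3],d/np.linalg.norm(d)
def plane(ct,u,v,z):
    o,d=ray(ct,u,v); return o+d*(z-o[2])/d[2]
def proj(ct,P):
    c,T=ct; p=T[:3,:3].T@(np.array(P,float)-T[:3,3]); q=p[:2]/p[2]; q=q*(1+c['k1']*(q@q))
    return np.array([c['fx']*q[0]+c['cx'],c['fy']*q[1]+c['cy']])
def tri(rs):
    A=np.zeros((3,3));b=np.zeros(3)
    for o,d in rs: M=np.eye(3)-np.outer(d,d);A+=M;b+=M@o
    x=np.linalg.solve(A,b); return x,[np.linalg.norm((np.eye(3)-np.outer(d,d))@(x-o)) for o,d in rs]
E
python3 - <<'E'
from h import *
np.set_printoptions(precision=3,suppress=True)
print(robot.state())
for n in ['side','top','wrist']:
    print(n,robot.calibration(n)); i=robot.read_camera(n); cv2.imwrite(f'pics/{n}0.png',i)
a=cv2.imread('pics/side0.png');b=cv2.imread('pics/top0.png')
cv2.imwrite('pics/top0b.png',cv2.resize(b,(800,600)));cv2.imwrite('pics/side0b.png',cv2.resize(a,(800,600)))
E
```

```text
{'time': 0.0, 'qpos': array([-1.319,  0.616, -0.013,  1.425,  0.008,  1.103, -0.04 ]), 'dq': array([ 0.   , -0.001, -0.001,  0.   ,  0.001,  0.001, -0.001]), 'effort': array([  0.   , -45.894,   0.209, -16.574,  -0.061,   0.021,   0.   ]), 'eef_pos': array([178.055, 624.372, 234.51 ]), 'ee_rot': array([ 0.097,  0.7  , -0.099,  0.7  ]), 'wrist_force': array([-0.081,  0.863,  0.135]), 'torque': array([-0.035,  0.063,  0.008]), 'width': 92.8778491748257}
side {'fx': 466.1039413903277, 'fy': 466.1039413903277, 'cx': 260.6274983878623, 'cy': 196.33907598773908, 'k1': -0.09065194615468081, 'extrinsics': array([[   0.895,   -0.22 ,    0.387,   59.922],
       [  -0.445,   -0.404,    0.799, -626.338],
       [  -0.02 ,   -0.888,   -0.459,  678.576],
       [   0.   ,    0.   ,    0.   ,    1.   ]])}
top {'fx': 377.85586148340957, 'fy': 377.85586148340957, 'cx': 248.07701759499682, 'cy': 187.36331487014058, 'k1': -0.016723051523294886, 'extrinsics': array([[  -0.021,   -0.986,    0.165,  340.782],
       [  -1.   ,    0.018,   -0.019,  335.998],
       [   0.016,   -0.166,   -0.986, 1142.036],
       [   0.   ,    0.   ,    0.   ,    1.   ]])}
wrist {'fx': 284.481318247961, 'fy': 284.481318247961, 'cx': 259.6238146988588, 'cy': 190.68673088259732, 'k1': -0.054123196086360716, 'T_tool_cam': array([[   0.001,   -0.299,    0.954, -150.071],
       [   1.   ,    0.001,   -0.001,   -0.191],
       [  -0.001,    0.954,    0.299,  -84.578],
       [   0.   ,    0.   ,    0.   ,    1.   ]])}
```

View pics/top0b.png

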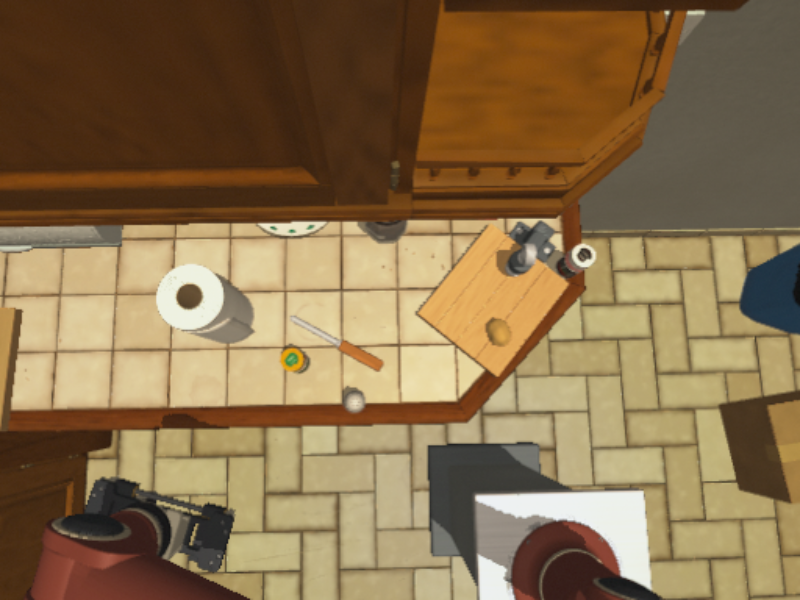

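View pics/side0b.png

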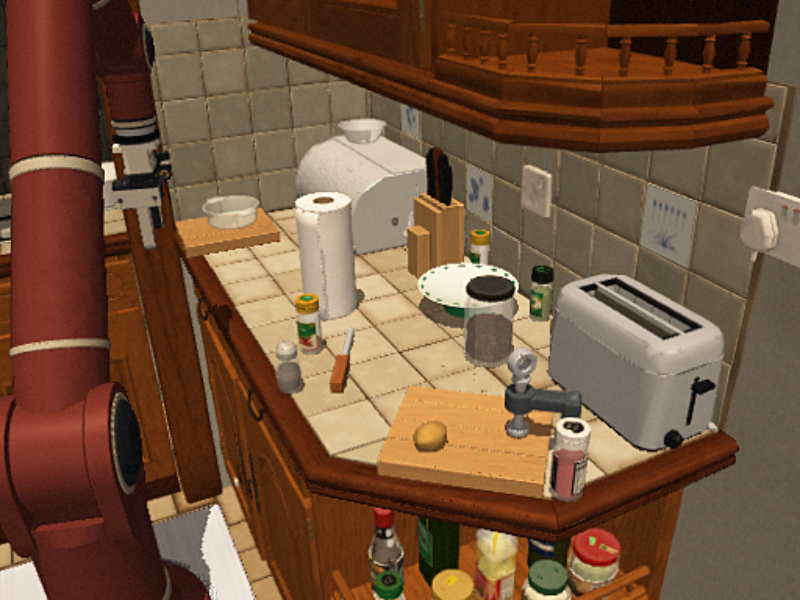

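Top view: rod tip at about (292,318), handle end (382,365), eye (525,257), all in 800x600 pixels. Side view: eye ring at about (521,365), with the toaster beyond the clamp. I'll measure these and zoom in.

```bash
python3 - <<'E'
from h import *
np.set_printoptions(precision=1,suppress=True)
t=cam('top');s=cam('side');k=1.5625
P=lambda u,v,z:plane(t,u/k,v/k,z)
print('eye',tri([ray(t,526/k,252/k),ray(s,521/k,365/k)]))
print('rod tip',P(292,318,12),'handle end',P(382,365,12),'junction',P(341,345,12))
print('jar a lid',P(293,360,106),'shaker',P(353,400,90),'jarb',P(584,256,109),'roll',P(190,297,228))
print('potato',P(499,332,50)); print('board corners',[P(a,b,28)[:2] for a,b in [(489,226),(417,313),(499,376),(580,290)]])
img=cv2.imread('pics/top0.png')[190:260,170:255]; 
# handle mask
im=cv2.imread('pics/top0.png');hsv=cv2.cvtColor(im,cv2.COLOR_BGR2HSV)
m=cv2.inRange(hsv,(5,150,80),(16,255,255)); m[:, :205]=0;m[:,250:]=0;m[:210]=0;m[245:]=0
n,l,st,c=cv2.connectedComponentsWithStats(m);j=1+st[1:,4].argmax();print(st[j],c[j])
r=cv2.minAreaRect(np.argwhere(l==j)[:,::-1].astype(np.float32));print(r);print(plane(t,*c[j],24))
bp=cv2.boxPoints(r);print([plane(t,*q,24)[:2] for q in bp])
a=cv2.resize(cv2.imread('pics/top0.png')[130:190,310:390],(400*1,300),interpolation=cv2.INTER_CUBIC)
b=cv2.resize(cv2.imread('pics/side0.png')[215:290,310:410],(400,300),interpolation=cv2.INTER_CUBIC)
w=cv2.resize(cv2.imread('pics/wrist0.png'),(400,300))
d=cv2.resize(img,(364,300),interpolation=cv2.INTER_CUBIC);d=cv2.copyMakeBorder(d,0,0,0,36,0)
cv2.imwrite('pics/c1.png',np.vstack([np.hstack([a,b]),np.hstack([w,d])]))
E
```

```text
eye (array([574.4,  74.7, 142. ]), [np.float64(1.9864641570902628), np.float64(1.9864641570902273)])
rod tip [484.6 499.4  12. ] handle end [391.3 328.1  12. ] junction [430.9 405.6  12. ]
jar a lid [398.9 483.7 106. ] shaker [327.8 380.6  90. ] jarb [574.8 -39.9 109. ] roll [493.2 627.5 228. ]
potato [446.1 109.4  50. ]
board corners [array([656.5, 113.5]), array([487.6, 259.6]), array([365.5, 109.1]), array([526.2, -56.4])]
[217 218  28  19 203] [230.5 227. ]
((230.68655395507812, 227.04556274414062), (29.109155654907227, 7.265645503997803), 27.758541107177734)
[410.8 368.9  24. ]
[array([422.1, 411.2]), array([440.9, 401.1]), array([399.4, 325.7]), array([380.9, 336. ])]
```

View pics/c1.png

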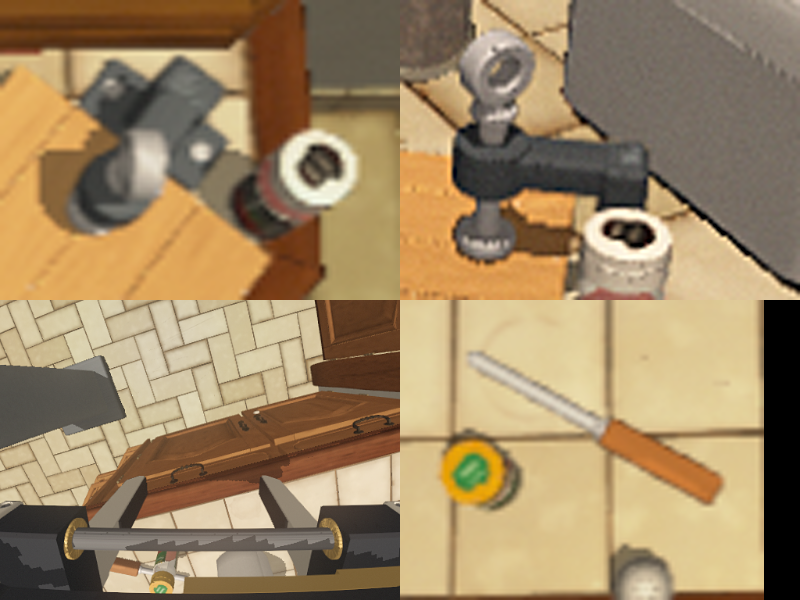

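Call:
apply_moves:
  xyz:
    - [0.0247, -0.0229, 0]
    - [0.0247, -0.0229, 0]
    - [0.0247, -0.0229, 0]
    - [0.0247, -0.0229, 0]
    - [0.0247, -0.0229, 0]
    - [0.0247, -0.0229, 0]
    - [0.0247, -0.0229, 0]
    - [0.0247, -0.0229, 0]
    - [0.0247, -0.0229, 0]
    - [0.0247, -0.0229, 0]
  dr:
    - [0, 0, -10.3]
    - [0, 0, -10.3]
    - [0, 0, -10.3]
    - [0, 0, -10.3]
    - [0, 0, -10.3]
    - [0, 0, -10.3]
    - [0, 0, -10.3]
    - [0, 0, -10.3]
    - [0, 0, -10.3]
    - [0, 0, -10.3]
  grip: 0.0

```text
time: 1.4
eef_pos: [425.7, 395.3, 235.4]
ee_rot: [-0.61, -0.358, 0.61, -0.358]
wrist_force: [0.5, 0.8, -0.5]
width: 46.8
```

Call:
apply_moves:
  xyz:
    - [0, 0, -0.02]
    - [0, 0, -0.02]
    - [0, 0, 0]
    - [0, 0, 0]
  dr:
    - [0, 0, 0]
    - [0, 0, 0]
    - [0, 0, 0]
    - [0, 0, 0]

```text
time: 1.9
eef_pos: [425.5, 396.4, 196.2]
ee_rot: [0.609, 0.359, -0.609, 0.359]
wrist_force: [-0.2, -0.7, 0.2]
width: 46.7
```

```bash
cat > look.py <<'E'
from h import *
np.set_printoptions(precision=3,suppress=True)
s=robot.state();ct=cam('wrist');im=robot.read_camera('wrist');cv2.imwrite('pics/w1.png',im)
Rm=R.from_quat(s['ee_rot']).as_matrix();print(s['eef_pos'],s['qpos'],'\n',Rm)
hsv=cv2.cvtColor(im,cv2.COLOR_BGR2HSV);m=cv2.inRange(hsv,(4,140,70),(16,255,255))
n,l,st,c=cv2.connectedComponentsWithStats(m)
for j in range(1,n):
    if st[j,4]>150:
        r=cv2.minAreaRect(np.argwhere(l==j)[:,::-1].astype(np.float32));bp=cv2.boxPoints(r)
        print(st[j],r,[plane(ct,*q,24)[:2] for q in bp],plane(ct,*r[0],24))
np.save('pics/ctw1.npy',ct[1])
cv2.imwrite('pics/w1b.png',cv2.resize(im,(800,600),interpolation=cv2.INTER_CUBIC))
E
python3 look.py
```

```text
[425.484 396.36  196.191] [-1.078  0.584  0.467  1.691 -0.312  0.94  -0.996] 
 [[ 0.001  0.875 -0.483]
 [ 0.001 -0.483 -0.875]
 [-1.     0.    -0.001]]
[  20    0  167  218 6591] ((103.91679382324219, 105.3233871459961), (268.0099792480469, 29.473739624023438), 57.13481903076172) [array([296.512, 684.724]), array([329.288, 681.748]), array([329.424, 401.267]), array([290.533, 398.332])] [313.316 551.131  24.   ]
[215 260  29  32 489] ((223.43357849121094, 281.3024597167969), (37.4305419921875, 22.505489349365234), 57.38076400756836) [array([298.753, 319.168]), array([330.057, 322.764]), array([328.7  , 268.305]), array([296.01 , 263.567])] [313.58 294.08  24.  ]
[ 239  322   79   31 1286] ((277.3804626464844, 334.7243957519531), (80.38933563232422, 19.27667999267578), 12.094757080078125) [array([281.44, 206.41]), array([303.542, 232.823]), array([386.847, 151.727]), array([366.603, 122.022])] [334.268 179.364  24.   ]
```

View pics/w1b.png

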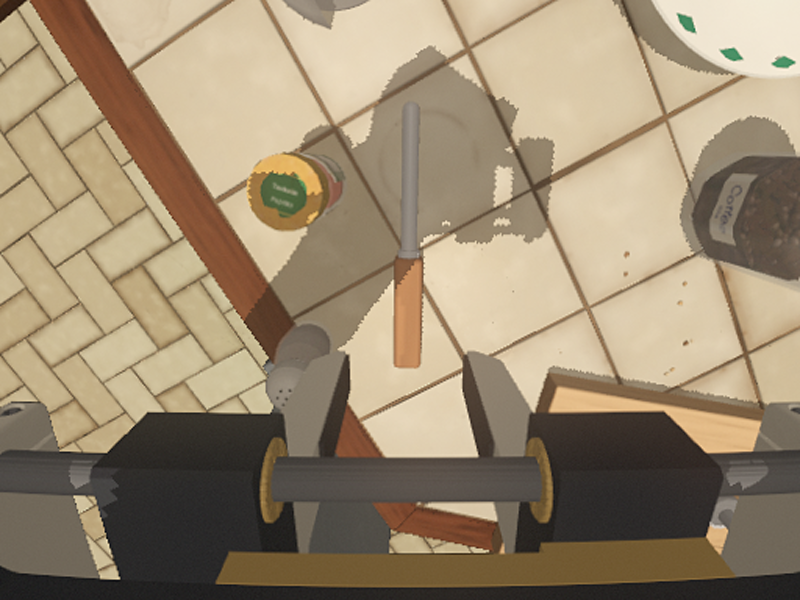

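Wrist view: rod tip (410,103), handle junction (409,257), handle end (407,367), shaker top about (287,388), yellow lid (283,193).

```bash
python3 - <<'E'
from h import *
np.set_printoptions(precision=1,suppress=True)
c,T=cam('wrist');T=np.load('pics/ctw1.npy');w=(c,T);k=1.5625
P=lambda u,v,z:plane(w,u/k,v/k,z)
for n,a in dict(tip=(410.5,103,14),jn=(409.5,256,24),end=(407,367,24),endL=(394,365,24),endR=(420,367,24),jL=(397,258,24),jR=(422,258,24),shaker=(287,390,88),jara=(282,192,106)).items(): print(n,P(*a))
E
```

```text
tip [486.4 501.2  14. ]
jn [434.6 408.2  24. ]
end [389.5 330.   24. ]
endL [381.2 336.6  24. ]
endR [398.6 325.   24. ]
jL [425.8 411.4  24. ]
jR [441.9 402.5  24. ]
shaker [327.5 381.   88. ]
jara [399.7 486.9 106. ]
```

Call:
apply_moves:
  xyz:
    - [0.002, 0.001, -0.03]
    - [0, 0, -0.03]
    - [0, 0, -0.03]
    - [0, 0, -0.02]
    - [0, 0, 0]
  dr:
    - [0, 0, 0]
    - [0, 0, 0]
    - [0, 0, 0]
    - [0, 0, 0]
    - [0, 0, 0]

```text
time: 2.58
eef_pos: [426.8, 396.9, 85.0]
ee_rot: [-0.608, -0.359, 0.61, -0.36]
wrist_force: [0.4, 0.2, 0.7]
width: 46.6
```

Call:
apply_moves:
  xyz:
    - [0, 0, -0.015]
    - [0, 0, -0.015]
    - [0, 0, -0.015]
    - [0, 0, -0.01]
    - [0, 0, -0.006]
    - [0, 0, 0]
    - [0, 0, 0]
  dr:
    - [0, 0, 0]
    - [0, 0, 0]
    - [0, 0, 0]
    - [0, 0, 0]
    - [0, 0, 0]
    - [0, 0, 0]
    - [0, 0, 0]

```text
time: 3.45
eef_pos: [427.5, 397.2, 25.0]
ee_rot: [0.609, 0.359, -0.609, 0.359]
wrist_force: [-0.6, -0.4, 0.4]
width: 46.6
```

Call:
apply_moves:
  xyz:
    - [0, 0, 0]
    - [0, 0, 0]
    - [0, 0, 0]
    - [0, 0, 0]
    - [0, 0, 0]
    - [0, 0, 0]
  dr:
    - [0, 0, 0]
    - [0, 0, 0]
    - [0, 0, 0]
    - [0, 0, 0]
    - [0, 0, 0]
    - [0, 0, 0]
  grip: -1

```text
time: 4.2
eef_pos: [427.4, 397.2, 24.8]
ee_rot: [0.609, 0.359, -0.609, 0.359]
wrist_force: [-0.4, 0.0, 1.9]
width: 22.1
```

Call:
apply_moves:
  xyz:
    - [0, 0, 0.01]
    - [0, 0, 0.02]
    - [0, 0, 0.03]
    - [0, 0, 0.03]
    - [0, 0, 0.03]
    - [0, 0, 0.03]
    - [0, 0, 0.03]
    - [0, 0, 0.02]
    - [0, 0, 0]
    - [0, 0, 0]
  dr:
    - [0, 0, 0]
    - [0, 0, 0]
    - [0, 0, 0]
    - [0, 0, 0]
    - [0, 0, 0]
    - [0, 0, 0]
    - [0, 0, 0]
    - [0, 0, 0]
    - [0, 0, 0]
    - [0, 0, 0]

```text
time: 5.45
eef_pos: [426.4, 396.6, 223.7]
ee_rot: [-0.608, -0.359, 0.61, -0.359]
wrist_force: [-0.6, -0.2, -2.6]
width: 21.7
```

```bash
python3 - <<'E'
from h import *
np.set_printoptions(precision=1,suppress=True)
t=cam('top');s=cam('side');k=1.5625
st=robot.state();print(st['eef_pos'],st['width'],st['wrist_force'],st['qpos'])
a=cv2.imread('pics/top0.png');b=cv2.imread('pics/side0.png')
# eye ring: bright grey low saturation, above the arm
for n,im,(y0,y1,x0,x1) in [('top',a,(145,185,325,350)),('side',b,(215,255,320,350))]:
    h=cv2.cvtColor(im,cv2.COLOR_BGR2HSV)[y0:y1,x0:x1]
    m=((h[...,1]<60)&(h[...,2]>115)).astype(np.uint8)
    print(n);print('\n'.join(''.join('#' if v else '.' for v in r) for r in m))
E
```

```text
[426.4 396.6 223.7] 21.689184044533807 [-0.6 -0.2 -2.6] [-1.1  0.6  0.5  1.7 -0.3  1.  -1. ]
top
.............#.......###.
......##............###..
.....####...........##...
.......#.............###.
.........................
.......................##
.........................
.........................
.........................
.........................
.........................
...........#######.......
...........#######.......
...........########.....#
...........########....##
...........########....##
...........########....##
..........#########.....#
.......#...########......
.......#...########......
.......#...#######.......
.......#...#######.......
...........######........
...........######........
............####.........
.........................
.........................
.........................
#........................
##.......................
.####....................
...###...................
.........................
.........................
.........................
.........................
.........................
.........................
...............
[... 581 characters left out ...]
#.......###.......
......#######......####.......
.......#####......#####.......
........####.....#####........
........####..########........
.........#########.##.........
.........###########..........
..........#########...........
...........#####..............
.............###..#...........
..............#####...........
...........########...........
..........########............
...........######.............
............####..............
...........#####..............
...........#####..............
...........#####..............
..............................
..............................
..............................
..............................
..............................
```

```bash
python3 - <<'E'
from h import *
np.set_printoptions(precision=1,suppress=True)
t=cam('top');s=cam('side')
x,e=tri([ray(t,339.3,162.5),ray(s,334.6,231.6)]);print(x,e)
print(plane(t,339.3,162.5,147),plane(s,334.6,231.6,147))
E
```

```text
[570.7  69.  150.6] [np.float64(0.03784068447303818), np.float64(0.03784068447307715)]
[571.5  68.  147. ] [574.1  73.7 147. ]
```

Call:
apply_moves:
  xyz:
    - [0.005, -0.02, 0]
    - [0.011, -0.045, 0]
    - [0.011, -0.045, 0]
    - [0.011, -0.045, 0]
    - [0.011, -0.045, 0]
    - [0.011, -0.045, 0]
    - [0.011, -0.045, 0]
    - [0.011, -0.045, 0]
    - [0.011, -0.045, 0]
    - [0.011, -0.045, 0]
  dr:
    - [0, 0, 1]
    - [0, 0, 2]
    - [0, 0, 2]
    - [0, 0, 2]
    - [0, 0, 2]
    - [0, 0, 2]
    - [0, 0, 2]
    - [0, 0, 2]
    - [0, 0, 2]
    - [0, 0, 2]

```text
time: 6.7
eef_pos: [530.6, -29.2, 223.3]
ee_rot: [-0.54, -0.456, 0.542, -0.455]
wrist_force: [1.1, -0.5, -1.1]
width: 21.2
```

Call:
apply_moves:
  xyz:
    - [0.008, -0.045, 0]
    - [0.004, -0.025, 0]
    - [0, 0, 0]
    - [0, 0, 0]
  dr:
    - [0, 0, 0]
    - [0, 0, 0]
    - [0, 0, 0]
    - [0, 0, 0]

```text
time: 7.2
eef_pos: [542.7, -96.0, 223.6]
ee_rot: [-0.541, -0.456, 0.541, -0.454]
wrist_force: [1.0, 0.5, -1.1]
width: 21.7
```

```bash
sed -i 's/w1/w2/g; s/^n,l,st/n=1 #/' look.py; python3 look.py
```

```text
[542.717 -96.02  223.642] [-0.14   0.501  0.422  1.738 -0.244  0.958  0.207] 
 [[-0.002  0.985 -0.17 ]
 [ 0.002 -0.17  -0.985]
 [-1.    -0.003 -0.001]]
```

View pics/w2b.png

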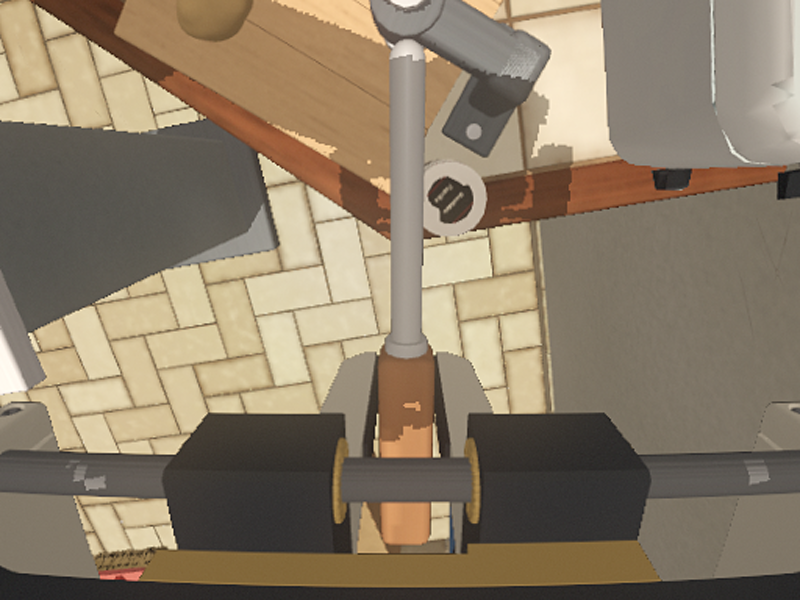

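Wrist view: tip at (407,43), the boss and ring cut off at the top edge (~(405,10)), the white-lidded jar at (453,198). I'll shift to bring the ring fully into view.

Call:
apply_moves:
  xyz:
    - [-0.02, 0.03, 0]
    - [-0.02, 0.03, 0]
    - [-0.01, 0.02, 0]
    - [0, 0, 0]
    - [0, 0, 0]
  dr:
    - [0, 0, 0]
    - [0, 0, 0]
    - [0, 0, 0]
    - [0, 0, 0]
    - [0, 0, 0]

```text
time: 7.88
eef_pos: [493.7, -18.1, 224.8]
ee_rot: [0.541, 0.455, -0.541, 0.455]
wrist_force: [0.2, -1.0, -1.2]
width: 21.9
```

```bash
sed -i 's/w2/w3/g' look.py; python3 look.py; python3 -c "
import cv2
i=cv2.imread('pics/w3.png')[30:230,220:460];cv2.imwrite('pics/w3c.png',cv2.resize(i,(720,600),interpolation=cv2.INTER_CUBIC))"
```

```text
[493.725 -18.14  224.818] [-0.313  0.411  0.433  1.889 -0.217  0.886  0.053] 
 [[ 0.001  0.985 -0.172]
 [-0.001 -0.172 -0.985]
 [-1.     0.001  0.   ]]
```

View pics/w3c.png

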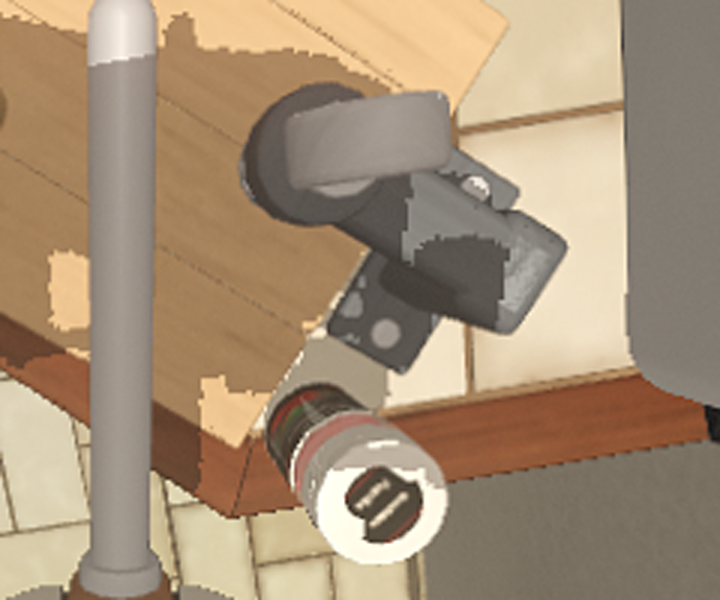

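Crop (3x, offset 220,30): rod axis from (120,570) to (123,0). The ring is seen from above as a band with corners (287,110), (445,92), (450,165) and (292,188).

```bash
python3 - <<'E'
from h import *
np.set_printoptions(precision=2,suppress=True)
c,_=cam('wrist');T=np.load('pics/ctw3.npy');w=(c,T)
print('cam',T[:3,3])
P=lambda u,v,z:plane(w,220+u/3,30+v/3,z)
a,b,d,e=P(287,110,143),P(445,92,153),P(450,165,153),P(292,188,143)
print(a,b,d,e,'ctr',(a+b+d+e)/4)
for p,q in [(a,b),(e,d)]: print(np.linalg.norm((q-p)[:2]),np.degrees(np.arctan2(*(q-p)[1::-1]))+90)
for p,q in [(a,e),(b,d)]: print(np.linalg.norm((q-p)[:2]))
# rod direction
p,q=P(120,560,212),P(123,20,212);print('rod',p,q,np.degrees(np.arctan2(*(q-p)[1::-1])),'tip',P(123,-2,212))
m=P(250,150,103),P(310,155,103);print('jarb',P(383,525,109)[:2])
# arm edges post end corners
print('arm right edge pts z100',P(330,222,100)[:2],P(495,330,100)[:2],P(565,245,100)[:2])
E
```

```text
cam [506.77  64.29 374.85]
[553.62  82.6  143.  ] [590.21  79.83 153.  ] [590.17  62.7  153.  ] [552.6   63.54 143.  ] ctr [571.65  72.17 148.  ]
36.69390063782677 85.66402390001994
37.57900632218582 88.7144982292369
19.087543821768346
17.129336095766877
rod [495.69  -2.71 212.  ] [513.39  96.51 212.  ] 79.88519073438707 tip [513.99  99.97 212.  ]
jarb [577.28 -47.87]
arm right edge pts z100 [571.61  51.42] [621.33   9.21] [645.09  32.52]
```

```bash
python3 - <<'E'
from h import *
np.set_printoptions(precision=1,suppress=True)
s=cam('side');k=1.5625
b=plane(s,645/k,446/k,3);print(b)
for z in (120,150,180,200): print(z,proj(s,[b[0],b[1],z])*k)
b=plane(s,552/k,375/k,3);print(b)
for z in (120,150,180,200): print(z,proj(s,[b[0],b[1],z])*k)
E
```

```text
[738.  -18.6   3. ]
120 [656.4 379.3]
150 [659.5 360.9]
180 [662.6 342.1]
200 [664.7 329.2]
[732.9 204.4   3. ]
120 [557.2 314.3]
150 [558.6 297.9]
180 [560. 281.]
200 [561.  269.6]
```

Call:
apply_moves:
  xyz:
    - [0.02, -0.03, 0]
    - [0.03, -0.03, -0.01]
    - [0.02, 0, -0.02]
    - [0, 0, -0.02]
    - [0, 0, -0.01]
    - [0, 0, 0]
    - [0, 0, 0]
  dr:
    - [0, 0, 3.5]
    - [0, 0, 3.5]
    - [0, 0, 0]
    - [0, 0, 0]
    - [0, 0, 0]
    - [0, 0, 0]
    - [0, 0, 0]

```text
time: 8.8
eef_pos: [563.7, -78.3, 165.5]
ee_rot: [0.513, 0.487, -0.512, 0.487]
wrist_force: [1.3, -1.2, -1.5]
width: 21.4
```

```bash
sed -i 's/w3/w4/g' look.py; python3 look.py; python3 -c "
import cv2,numpy as np
from bench import robot
i=cv2.imread('pics/w4.png')[0:180,180:330];a=cv2.resize(i,(400,480),interpolation=cv2.INTER_CUBIC)
s=robot.read_camera('side');cv2.imwrite('pics/s4.png',s)
b=cv2.resize(s[205:325,300:400],(400,480),interpolation=cv2.INTER_CUBIC)
cv2.imwrite('pics/c4.png',np.hstack([a,b]))"
```

```text
[563.695 -78.319 165.464] [-0.131  0.589  0.363  1.759 -0.268  0.841  0.305] 
 [[ 0.002  0.999 -0.051]
 [-0.    -0.051 -0.999]
 [-1.     0.002  0.   ]]
```

View pics/c4.png

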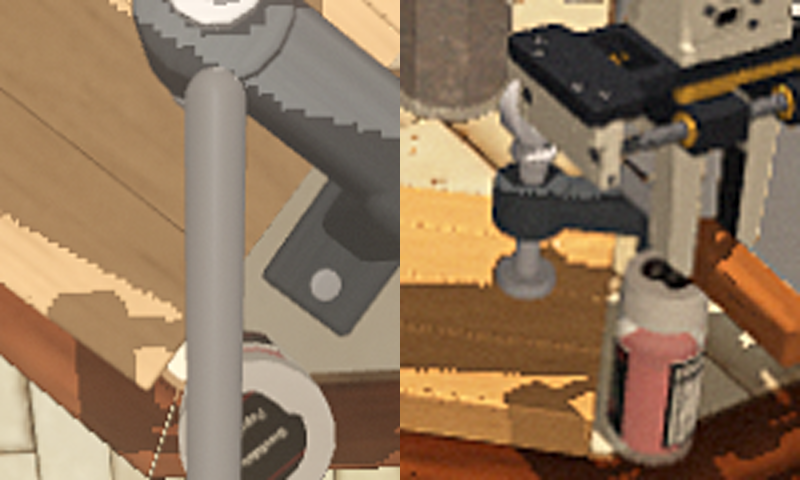

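Both views agree: the rod axis lines up with the screw stem (crop x about 215), and jar b is well below the rod. Next I lower 4 mm and insert gently while watching the force.

Call:
apply_moves:
  xyz:
    - [0, 0, -0.004]
    - [0, 0, 0]
    - [0.0005, 0.01, 0]
    - [0.0005, 0.01, 0]
    - [0.0005, 0.005, 0]
    - [0, 0, 0]
  dr:
    - [0, 0, 0]
    - [0, 0, 0]
    - [0, 0, 0]
    - [0, 0, 0]
    - [0, 0, 0]
    - [0, 0, 0]

```text
time: 9.65
eef_pos: [564.8, -52.0, 160.6]
ee_rot: [0.512, 0.488, -0.512, 0.487]
wrist_force: [-0.2, -0.0, -1.7]
width: 21.4
```

Call:
apply_moves:
  xyz:
    - [0.0005, 0.005, 0]
    - [0, 0.005, 0]
    - [0.0005, 0.005, 0]
    - [0, 0.005, 0]
    - [0, 0, 0]
  dr:
    - [0, 0, 0]
    - [0, 0, 0]
    - [0, 0, 0]
    - [0, 0, 0]
    - [0, 0, 0]

```text
time: 10.28
eef_pos: [565.7, -32.2, 160.6]
ee_rot: [0.512, 0.488, -0.512, 0.487]
wrist_force: [-0.3, 1.6, -0.2]
width: 21.8
```

Call:
apply_moves:
  xyz:
    - [0.0005, 0.005, 0.0]
    - [0, 0.005, 0]
    - [0, 0.005, 0]
    - [0, 0.004, 0]
    - [0, 0, 0]
  dr:
    - [0, 0, 0]
    - [0, 0, 0]
    - [0, 0, 0]
    - [0, 0, 0]
    - [0, 0, 0]

```text
time: 10.9
eef_pos: [566.2, -13.4, 160.6]
ee_rot: [0.512, 0.487, -0.512, 0.487]
wrist_force: [-0.1, 0.3, -1.5]
width: 21.8
```

```bash
sed -i 's/w4/w5/g' look.py; python3 look.py; python3 -c "
import cv2,numpy as np
from bench import robot
i=cv2.imread('pics/w5.png')[0:180,180:330];a=cv2.resize(i,(400,480),interpolation=cv2.INTER_CUBIC)
s=robot.read_camera('side')
b=cv2.resize(s[205:325,300:400],(400,480),interpolation=cv2.INTER_CUBIC)
cv2.imwrite('pics/c5.png',np.hstack([a,b]))"
```

```text
[566.237 -13.366 160.604] [-0.247  0.593  0.365  1.771 -0.274  0.829  0.198] 
 [[-0.     0.999 -0.05 ]
 [ 0.    -0.05  -0.999]
 [-1.    -0.    -0.   ]]
```

View pics/c5.png

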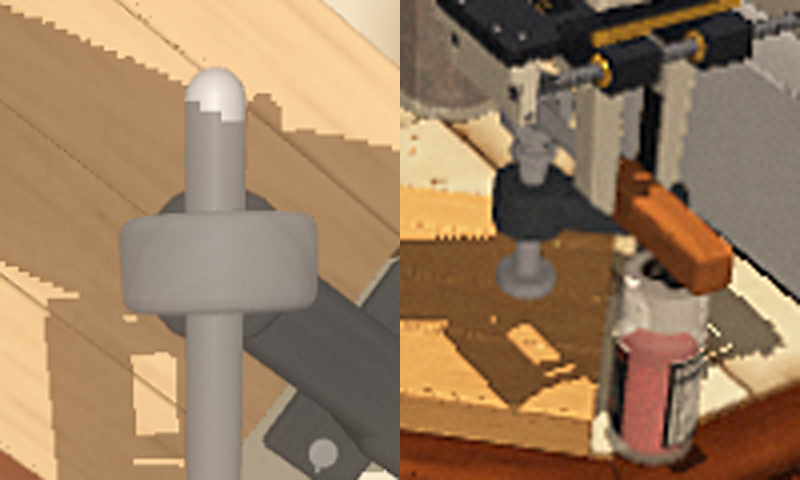

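The rod is through the loop, tip about 37 mm beyond its centre and centred in the ring. I'll compute the arc next.

```bash
python3 -c "
import numpy as np
f=np.radians(86.1-6*np.arange(21));p=-84.6*np.c_[np.cos(f),np.sin(f)]
for i,d in enumerate(np.diff(p,axis=0)): print(i+1,86.1-6*(i+1),d.round(1),(p[i+1]+[572,71]).round(1))"
```

```text
1 80.1 [-8.8  1.1] [557.5 -12.3]
2 74.1 [-8.6  2. ] [548.8 -10.4]
3 68.1 [-8.4  2.9] [540.4  -7.5]
4 62.099999999999994 [-8.   3.7] [532.4  -3.8]
5 56.099999999999994 [-7.6  4.5] [524.8   0.8]
6 50.099999999999994 [-7.1  5.3] [517.7   6.1]
7 44.099999999999994 [-6.5  6. ] [511.2  12.1]
8 38.099999999999994 [-5.8  6.7] [505.4  18.8]
9 32.099999999999994 [-5.1  7.2] [500.3  26. ]
10 26.099999999999994 [-4.3  7.7] [496.   33.8]
11 20.099999999999994 [-3.5  8.1] [492.6  41.9]
12 14.099999999999994 [-2.6  8.5] [489.9  50.4]
13 8.099999999999994 [-1.7  8.7] [488.2  59.1]
14 2.0999999999999943 [-0.8  8.8] [487.5  67.9]
15 -3.9000000000000057 [0.1 8.9] [487.6  76.8]
16 -9.900000000000006 [1.1 8.8] [488.7  85.5]
17 -15.900000000000006 [2.  8.6] [490.6  94.2]
18 -21.900000000000006 [2.9 8.4] [493.5 102.6]
19 -27.900000000000006 [3.7 8. ] [497.2 110.6]
20 -33.900000000000006 [4.5 7.6] [501.8 118.2]
```

Call:
apply_moves:
  xyz:
    - [-0.0088, 0.0011, 0]
    - [-0.0086, 0.002, 0]
    - [-0.0084, 0.0029, 0]
    - [-0.008, 0.0037, 0]
    - [0, 0, 0]
  dr:
    - [0, 0, -6]
    - [0, 0, -6]
    - [0, 0, -6]
    - [0, 0, -6]
    - [0, 0, 0]

```text
time: 11.62
eef_pos: [532.2, -4.6, 160.8]
ee_rot: [-0.602, -0.37, 0.603, -0.371]
wrist_force: [0.3, -0.2, -2.7]
width: 21.9
```

Call:
apply_moves:
  xyz:
    - [-0.0076, 0.0045, 0]
    - [-0.0071, 0.0053, 0]
    - [-0.0065, 0.006, -0.0005]
    - [-0.0058, 0.0067, 0]
    - [0, 0, 0]
  dr:
    - [0, 0, -6]
    - [0, 0, -6]
    - [0, 0, -6]
    - [0, 0, -6]
    - [0, 0, 0]

```text
time: 12.25
eef_pos: [504.9, 18.0, 160.0]
ee_rot: [-0.665, -0.237, 0.667, -0.238]
wrist_force: [-0.7, -1.5, -2.0]
width: 21.8
```

Call:
apply_moves:
  xyz:
    - [-0.0051, 0.0072, -0.0005]
    - [-0.0043, 0.0077, -0.0005]
    - [-0.0035, 0.0081, 0]
    - [-0.0026, 0.0085, -0.0005]
    - [0, 0, 0]
  dr:
    - [0, 0, -6]
    - [0, 0, -6]
    - [0, 0, -6]
    - [0, 0, -6]
    - [0, 0, 0]

```text
time: 12.88
eef_pos: [489.0, 49.7, 158.4]
ee_rot: [-0.7, -0.094, 0.702, -0.094]
wrist_force: [-3.1, -0.6, -1.3]
width: 21.6
```

Call:
apply_moves:
  xyz:
    - [-0.0017, 0.0087, -0.0005]
    - [-0.0008, 0.0088, 0]
    - [0.0001, 0.0089, -0.0005]
    - [0, 0, 0]
  dr:
    - [0, 0, -6]
    - [0, 0, -6]
    - [0, 0, -6]
    - [0, 0, 0]

```text
time: 13.38
eef_pos: [486.6, 76.3, 157.3]
ee_rot: [-0.706, 0.016, 0.708, 0.017]
wrist_force: [-4.7, 0.5, 0.8]
width: 21.8
```

```bash
sed -i 's/w5/w6/g' look.py; python3 look.py; python3 -c "
import cv2,numpy as np
from bench import robot
print(robot.state()['torque'])
i=cv2.imread('pics/w6.png')[0:180,180:330];a=cv2.resize(i,(400,480),interpolation=cv2.INTER_CUBIC)
s=robot.read_camera('side')
b=cv2.resize(s[205:325,300:400],(400,480),interpolation=cv2.INTER_CUBIC)
cv2.imwrite('pics/c6.png',np.hstack([a,b]))"
```

```text
[486.55   76.262 157.342] [-0.742  0.61   0.842  1.98  -0.617  0.831 -1.169] 
 [[-0.003 -0.046 -0.999]
 [ 0.    -0.999  0.046]
 [-1.    -0.     0.003]]
[0.26412156 1.11435891 0.11708475]
```

View pics/c6.png

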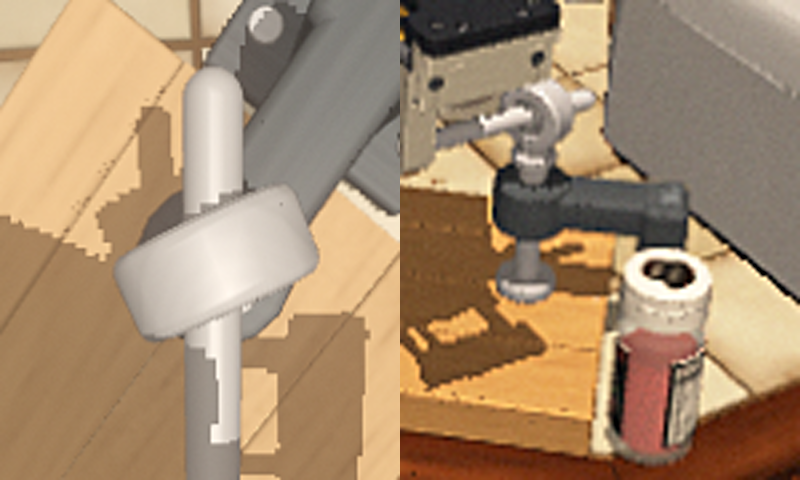

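The eye is being carried along: the rod leads it by about 0.4 rad, so the hole is at roughly 21°, with home near 9.5°. Continuing.

Call:
apply_moves:
  xyz:
    - [0.0011, 0.0088, 0]
    - [0.002, 0.0086, 0]
    - [0, 0, 0]
  dr:
    - [0, 0, -6]
    - [0, 0, -6]
    - [0, 0, 0]

```text
time: 13.85
eef_pos: [489.4, 93.8, 157.1]
ee_rot: [-0.7, 0.091, 0.703, 0.091]
wrist_force: [-5.6, 1.8, 0.7]
width: 21.2
```

```bash
python3 -c "
from bench import robot
s=robot.state();print(s['torque'],s['wrist_force'],s['eef_pos'])"
```

```text
[0.25946516 1.24175428 0.21551299] [-5.61838364  1.80492014  0.72777008] [489.41387457  93.8262532  157.11540565]
```

Call:
apply_moves:
  xyz:
    - [0.0014, 0.0043, 0]
    - [0.0015, 0.0041, 0]
    - [0, 0, 0]
  dr:
    - [0, 0, -3]
    - [0, 0, -3]
    - [0, 0, 0]

```text
time: 14.22
eef_pos: [491.5, 100.5, 157.0]
ee_rot: [-0.694, 0.128, 0.697, 0.126]
wrist_force: [-5.6, -2.1, -1.0]
width: 22.1
```

```bash
python3 -c "
from bench import robot
s=robot.state();print(s['torque'],s['wrist_force'],s['eef_pos'],s['ee_rot'])"
```

```text
[-0.41672252  1.51714087  0.50113871] [-5.6006212  -2.06258293 -0.9983206 ] [491.54547182 100.466909   156.97403969] [-0.69402385  0.12794317  0.69724816  0.12572373]
```

Call:
apply_moves:
  xyz:
    - [0.0018, 0.0041, 0]
    - [0, 0, 0]
    - [0, 0, 0]
  dr:
    - [0, 0, -3]
    - [0, 0, 0]
    - [0, 0, 0]

```text
time: 14.6
eef_pos: [492.7, 102.8, 156.9]
ee_rot: [-0.69, 0.147, 0.694, 0.143]
wrist_force: [-7.7, -4.7, -0.9]
width: 21.7
```

```bash
sed -i 's/w6/w7/g' look.py; python3 look.py; python3 -c "
import cv2,numpy as np
from bench import robot
s=robot.state();print(s['torque'],s['wrist_force'])
i=cv2.imread('pics/w7.png')[0:180,180:330];a=cv2.resize(i,(400,480),interpolation=cv2.INTER_CUBIC)
s=robot.read_camera('side');cv2.imwrite('pics/s7.png',s)
b=cv2.resize(s[205:325,300:400],(400,480),interpolation=cv2.INTER_CUBIC)
cv2.imwrite('pics/c7.png',np.hstack([a,b]))"
```

```text
[492.652 102.756 156.928] [-0.84   0.67   0.949  1.95  -0.695  0.898 -1.511] 
 [[-0.006 -0.402 -0.916]
 [-0.005 -0.916  0.402]
 [-1.     0.007  0.004]]
[-1.05679484  1.87658986  0.59289229] [-7.33965626 -4.47675421 -1.00482169]
```

View pics/c7.png

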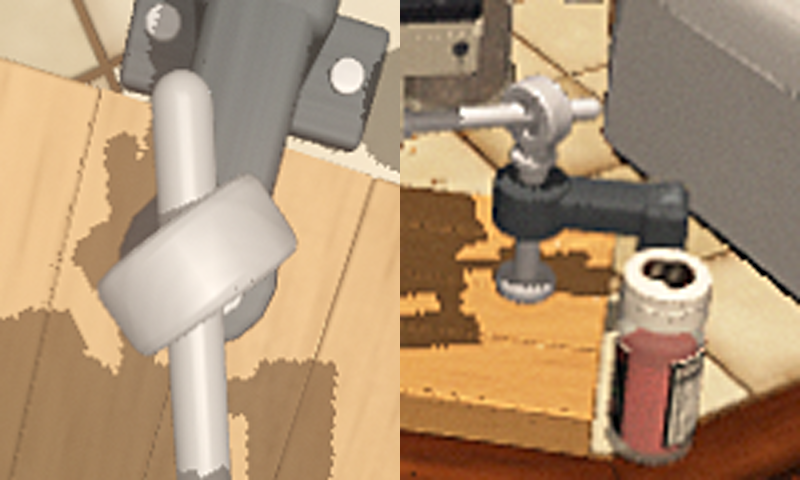

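The hole is now at about 10° (expected home 9.5°). The torque rose well past 0.15 N m and the rod yawed about 5° in the grip, so the eye is on its stop. Now I relax the rod and withdraw it.

Call:
apply_moves:
  xyz:
    - [-0.003, -0.0082, 0]
    - [-0.0025, -0.0082, 0]
    - [-0.0015, -0.0082, 0]
    - [-0.0005, -0.0081, 0]
    - [0, 0, 0]
  dr:
    - [0, 0, 4]
    - [0, 0, 4]
    - [0, 0, 4]
    - [0, 0, 4]
    - [0, 0, 0]

```text
time: 15.32
eef_pos: [487.6, 76.9, 157.5]
ee_rot: [-0.705, 0.044, 0.706, 0.048]
wrist_force: [-2.9, 7.3, -1.4]
width: 22.2
```

```bash
sed -i 's/w7/w8/g' look.py; python3 look.py; python3 - <<'E'
from h import *
s=robot.state();print(s['torque'],s['wrist_force'])
im=cv2.imread('pics/w8.png');hsv=cv2.cvtColor(im,cv2.COLOR_BGR2HSV)
h=hsv[20:185:2,215:305]; m=((h[...,1]<45)&(h[...,2]>95))
print('\n'.join(''.join('#' if v else '.' for v in r) for r in m))
E
```

```text
[487.644  76.909 157.457] [-0.749  0.617  0.861  1.979 -0.64   0.842 -1.229] 
 [[-0.002 -0.13  -0.992]
 [ 0.007 -0.991  0.13 ]
 [-1.    -0.007  0.003]]
[1.55896457 0.76800417 0.61464314] [-3.85731699  6.97681787 -1.29087279]
................................#############...#...........##############################
...............................#################......#....###############################
...............................################.###.......################################
...............................####################......#################################
............................################.######.....##################################
.........................############################..###################################
........................############################..####################################
.......................#####################..#####.######################################
......................######################.......#######################################
......................######################......######
[... 5977 characters left out ...]
....####################.......................................
...............................####################.......................................
...............................####################.......................................
...............................####################.......................................
...............................####################.......................................
................................###################.......................................
................................###################.......................................
................................###################.......................................
```

Call:
apply_moves:
  xyz:
    - [0, 0, 0]
    - [0, 0, 0]
  dr:
    - [0, 0, 2.5]
    - [0, 0, 0]

```text
time: 15.62
eef_pos: [488.7, 74.6, 157.8]
ee_rot: [0.707, -0.031, -0.706, -0.033]
wrist_force: [-1.2, 4.8, -1.8]
width: 22.1
```

```bash
python3 -c "
from bench import robot
s=robot.state();print(s['torque'],s['wrist_force'],s['eef_pos'])"
```

```text
[1.066584   0.42819675 0.46526597] [-1.18630821  4.79439436 -1.83257082] [488.73135702  74.63705449 157.7996017 ]
```

Call:
apply_moves:
  xyz:
    - [0, 0.002, 0]
    - [0, 0.001, 0]
    - [0, 0, 0]
  dr:
    - [0, 0, 0]
    - [0, 0, 0]
    - [0, 0, 0]

```text
time: 16.0
eef_pos: [488.6, 76.0, 157.9]
ee_rot: [0.707, -0.034, -0.706, -0.033]
wrist_force: [1.4, 2.6, -2.4]
width: 21.9
```

```bash
sed -i 's/w8/w9/g' look.py; python3 look.py; python3 -c "
from bench import robot
import cv2
s=robot.state();print(s['torque'],s['wrist_force'],s['eef_pos'])
i=cv2.imread('pics/w9.png')[0:240,160:360];cv2.imwrite('pics/w9c.png',cv2.resize(i,(500,600),interpolation=cv2.INTER_CUBIC))"
```

```text
[488.643  76.022 157.856] [-0.749  0.615  0.856  1.978 -0.628  0.834 -1.206] 
 [[ 0.002 -0.095 -0.996]
 [-0.001 -0.996  0.095]
 [-1.     0.    -0.002]]
[0.61471    0.05592164 0.22813717] [ 0.17685248  2.58428009 -1.63494909] [488.60889514  76.04445875 157.8633111 ]
```

View pics/w9c.png

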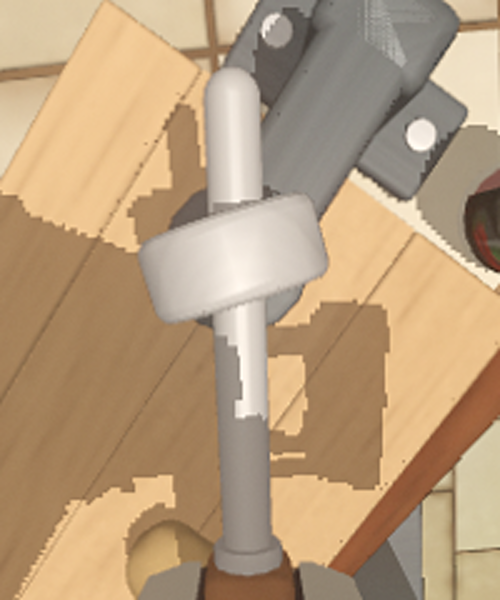

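The hole angle reads 12–13°, the same as before relaxing, so the eye stayed put. The stop took about 1 N m against the 0.15 N m needed to turn it. Drawing the rod out.

Call:
apply_moves:
  xyz:
    - [-0.006, 0.001, 0]
    - [-0.008, 0.0005, 0]
    - [-0.008, 0.0005, 0]
    - [-0.008, 0.0005, 0]
    - [0, 0, 0]
  dr:
    - [0, 0, 0]
    - [0, 0, 0]
    - [0, 0, 0]
    - [0, 0, 0]
    - [0, 0, 0]

```text
time: 16.68
eef_pos: [456.4, 78.2, 157.6]
ee_rot: [-0.706, 0.034, 0.707, 0.034]
wrist_force: [1.1, -0.3, -2.3]
width: 21.7
```

Call:
apply_moves:
  xyz:
    - [-0.008, 0.0005, 0]
    - [-0.008, 0.0005, 0]
    - [-0.008, 0.0005, 0]
    - [-0.005, 0, 0]
    - [0, 0, 0]
  dr:
    - [0, 0, 0]
    - [0, 0, 0]
    - [0, 0, 0]
    - [0, 0, 0]
    - [0, 0, 0]

```text
time: 17.3
eef_pos: [428.4, 80.4, 157.7]
ee_rot: [-0.706, 0.033, 0.706, 0.033]
wrist_force: [0.1, 0.6, -1.7]
width: 21.9
```

```bash
sed -i 's/w9/wa/g' look.py; python3 look.py; python3 -c "
from bench import robot
import cv2,numpy as np
s=robot.state();print(s['torque'],s['wrist_force'],s['eef_pos'])
i=cv2.imread('pics/wa.png')[0:240,160:360];a=cv2.resize(i,(400,480),interpolation=cv2.INTER_CUBIC)
t=robot.read_camera('top');cv2.imwrite('pics/ta.png',t)
cv2.imwrite('pics/ca.png',np.hstack([a,cv2.resize(t[120:264,170:390],(400,480)[::1],interpolation=cv2.INTER_CUBIC)]))"
```

```text
[428.423  80.447 157.664] [-0.83   0.54   0.88   2.126 -0.62   0.752 -1.211] 
 [[-0.    -0.094 -0.996]
 [ 0.    -0.996  0.094]
 [-1.    -0.     0.   ]]
[ 0.05921826  0.05236256 -0.01864679] [-0.18351721  0.59795625 -1.52971627] [428.88794476  80.43968573 157.73499716]
```

View pics/ca.png

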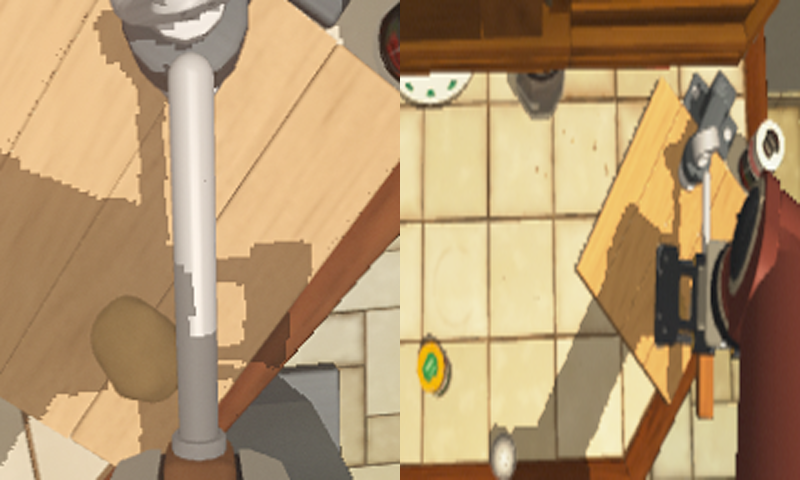

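The rod is out of the loop (tip about 12 mm clear of the ring, forces near zero), and the potato, board and jars look undisturbed. I've used all 12 pictures, so the rest goes by numbers. Checking the set-down spot.

```bash
python3 - <<'E'
from h import *
np.set_printoptions(precision=1,suppress=True)
c,_=cam('wrist');T=np.load('pics/ctw1.npy');w=(c,T);k=1.5625;s=cam('side')
print('coffee base in w1',plane(w,712/k,243/k,0),'left edge',plane(w,695/k,195/k,20))
print('lid side',plane(s,491/k,287/k,140),'base front side',plane(s,488/k,364/k,0))
E
```

```text
coffee base in w1 [652.2 295.7   0. ] left edge [640.8 346.7  20. ]
lid side [670.3 307.9 140. ] base front side [658.6 290.5   0. ]
```

Call:
apply_moves:
  xyz:
    - [0, 0, 0.015]
    - [0, 0, 0.025]
    - [0, 0, 0.03]
    - [0.002, 0.03, 0]
    - [0.002, 0.03, 0]
    - [0.002, 0.03, 0]
    - [0.003, 0.03, 0]
    - [0.003, 0.03, 0]
    - [0.003, 0.03, 0]
    - [0.003, 0.03, 0]
  dr:
    - [0, 0, 0]
    - [0, 0, 0]
    - [0, 0, 0]
    - [0, 0, 6.5]
    - [0, 0, 6.5]
    - [0, 0, 6.5]
    - [0, 0, 6.5]
    - [0, 0, 6.5]
    - [0, 0, 6.5]
    - [0, 0, 6.5]

```text
time: 18.65
eef_pos: [445.9, 292.8, 227.2]
ee_rot: [-0.663, -0.245, 0.664, -0.245]
wrist_force: [0.0, -0.1, -0.1]
width: 21.7
```

Call:
apply_moves:
  xyz:
    - [0.006, 0.028, 0]
    - [0.006, 0.028, 0]
    - [0.006, 0.028, 0]
    - [0, 0, -0.03]
    - [0, 0, -0.04]
    - [0, 0, -0.04]
    - [0, 0, -0.03]
    - [0, 0, -0.02]
    - [0, 0, 0]
    - [0, 0, 0]
  dr:
    - [0, 0, 7]
    - [0, 0, 7]
    - [0, 0, 6]
    - [0, 0, 0]
    - [0, 0, 0]
    - [0, 0, 0]
    - [0, 0, 0]
    - [0, 0, 0]
    - [0, 0, 0]
    - [0, 0, 0]

```text
time: 19.9
eef_pos: [465.0, 375.3, 68.2]
ee_rot: [0.612, 0.355, -0.611, 0.354]
wrist_force: [-0.1, 0.1, -0.8]
width: 22.1
```

```bash
sed -i 's/wa/wb/g' look.py; python3 look.py; python3 - <<'E'
from h import *
np.set_printoptions(precision=1,suppress=True)
print(robot.state()['wrist_force'])
s=robot.read_camera('side');cv2.imwrite('pics/sb.png',s)
b=cv2.imread('pics/side0.png')
d=(cv2.absdiff(s,b).max(2)>40)
# clamp/potato/jars unchanged?
for n,(y0,y1,x0,x1) in dict(potato=(265,292,262,290),jarb=(265,322,350,382),shaker=(215,255,175,195),jara=(185,228,187,208),boardedge=(290,315,240,350)).items(): print(n,d[y0:y1,x0:x1].mean())
E
```

```text
[464.983 375.331  68.202] [-1.007  0.787  0.488  1.757 -0.523  0.729 -0.763] 
 [[ 0.001  0.868 -0.497]
 [ 0.001 -0.497 -0.868]
 [-1.     0.    -0.001]]
[ 0.2  0.1 -1.3]
potato 0.0
jarb 0.0
shaker 0.2625
jara 0.13178294573643412
boardedge 0.0
```

Call:
apply_moves:
  xyz:
    - [0, 0, -0.015]
    - [0, 0, -0.015]
    - [0, 0, -0.01]
    - [0, 0, 0]
    - [0, 0, 0]
  dr:
    - [0, 0, 0]
    - [0, 0, 0]
    - [0, 0, 0]
    - [0, 0, 0]
    - [0, 0, 0]

```text
time: 20.62
eef_pos: [465.1, 374.3, 27.7]
ee_rot: [0.612, 0.354, -0.612, 0.354]
wrist_force: [-0.7, 0.1, -2.0]
width: 22.2
```

Call:
apply_moves:
  xyz:
    - [0, 0, -0.0015]
    - [0, 0, -0.0015]
    - [0, 0, 0]
  dr:
    - [0, 0, 0]
    - [0, 0, 0]
    - [0, 0, 0]

```text
time: 21.0
eef_pos: [465.0, 374.5, 24.9]
ee_rot: [0.612, 0.354, -0.612, 0.354]
wrist_force: [-1.0, 0.0, -0.1]
width: 22.0
```

Call:
apply_moves:
  xyz:
    - [0, 0, -0.0005]
    - [0, 0, 0]
    - [0, 0, 0]
    - [0, 0, 0]
    - [0, 0, 0]
  dr:
    - [0, 0, 0]
    - [0, 0, 0]
    - [0, 0, 0]
    - [0, 0, 0]
    - [0, 0, 0]
  grip: 0.0

```text
time: 21.62
eef_pos: [464.8, 374.3, 24.1]
ee_rot: [-0.612, -0.354, 0.612, -0.354]
wrist_force: [0.1, -0.6, -0.3]
width: 46.3
```

Call:
apply_moves:
  xyz:
    - [0, 0, 0.01]
    - [0, 0, 0.03]
    - [0, 0, 0.04]
    - [0, 0, 0.04]
    - [0, 0, 0.04]
    - [0, 0, 0.03]
    - [0, 0, 0]
    - [0, 0, 0]
    - [0, 0, 0]
  dr:
    - [0, 0, 0]
    - [0, 0, 0]
    - [0, 0, 0]
    - [0, 0, 0]
    - [0, 0, 0]
    - [0, 0, 0]
    - [0, 0, 0]
    - [0, 0, 0]
    - [0, 0, 0]

```text
time: 22.75
eef_pos: [463.9, 374.0, 212.6]
ee_rot: [-0.611, -0.354, 0.613, -0.354]
wrist_force: [0.2, -0.7, -0.1]
width: 46.6
```

```bash
sed -i 's/wb/wc/g' look.py; python3 look.py; python3 - <<'E'
from h import *
np.set_printoptions(precision=1,suppress=True)
st=robot.state();print(st['wrist_force'],st['width'])
s=robot.read_camera('side');cv2.imwrite('pics/sc.png',s);b=cv2.imread('pics/side0.png')
d=(cv2.absdiff(s,b).max(2)>40)
for n,(y0,y1,x0,x1) in dict(potato=(265,292,262,290),jarb=(265,322,350,382),shaker=(215,255,175,195),jara=(185,228,187,208),board=(290,315,240,350),coffee=(175,235,297,330)).items(): print(n,d[y0:y1,x0:x1].mean())
# handle in wrist and side
for nm,im,ct in [('wrist',cv2.imread('pics/wc.png'),cam('wrist')),('side',s,cam('side'))]:
    h=cv2.cvtColor(im,cv2.COLOR_BGR2HSV);m=cv2.inRange(h,(4,140,70),(15,255,255))
    n,l,q,c=cv2.connectedComponentsWithStats(m)
    for j in range(1,n):
        p=plane(ct,*c[j],24)
        if q[j,4]>60 and abs(p[0]-448)<60 and abs(p[1]-345)<60: print(nm,q[j],p,[plane(ct,*r,24)[:2] for r in cv2.boxPoints(cv2.minAreaRect(np.argwhere(l==j)[:,::-1].astype(np.float32)))])
im=cv2.imread('pics/wc.png');h=cv2.cvtColor(im,cv2.COLOR_BGR2HSV)[40:180:3,235:295]
print('\n'.join(''.join('#' if v else '.' for v in r) for r in (h[...,1]<40)))
E
```

```text
[463.942 373.96  212.647] [-1.078  0.615  0.607  1.629 -0.395  1.026 -0.87 ] 
 [[-0.002  0.867 -0.499]
 [-0.002 -0.499 -0.867]
 [-1.    -0.001  0.003]]
[0.3 0.4 0.3] 46.112325327652634
potato 0.0
jarb 0.0
shaker 0.22125
jara 0.014396456256921373
board 0.0
coffee 0.011616161616161616
side [228 227  11  25 197] [439.8 328.5  24. ] [array([405.9, 286.8]), array([457.9, 391.5]), array([476.3, 376.1]), array([423., 273.])]
............................................................
............................................................
............................................................
............................................................
............................................................
............................................................
............................................................
............................................................
............................................................
....................#.......................................
...................########.................................
.......
[... 1488 characters left out ...]
.............................
.....................#########..............................
......................########..............................
.....................#########..............................
.....................#########..............................
...................#############............................
............................................................
............................................................
............................................................
............................................................
............................................................
............................................................
```

```bash
python3 - <<'E'
from h import *
np.set_printoptions(precision=1,suppress=True)
s=cv2.imread('pics/sc.png');b=cv2.imread('pics/side0.png')
for n,(y0,y1,x0,x1) in dict(shaker=(215,255,172,198),jara=(185,228,187,208),roll=(122,200,188,230)).items():
    r=cv2.matchTemplate(cv2.cvtColor(s,6)[y0-12:y1+12,x0-12:x1+12],cv2.cvtColor(b,6)[y0:y1,x0:x1],cv2.TM_CCOEFF_NORMED);print(n,cv2.minMaxLoc(r)[1::2])
for nm,im in (('s7',cv2.imread('pics/s7.png')),('sc',s)):
    h=cv2.cvtColor(im,cv2.COLOR_BGR2HSV)[218:252,318:354];print(nm)
    print('\n'.join(''.join('#' if v else '.' for v in r) for r in (h[...,1]<60)&(h[...,2]>115)))
# shaft tip, side view: shaft predicted endpoints if flat
ct=cam('wrist');tip=plane(ct,258.5,68,12);jn=plane(ct,261,162,12);print('tip',tip,'jn',jn,np.linalg.norm(tip-jn))
sc=cam('side')
for z in (12,30): print(z,proj(sc,[*plane(ct,258.5,68,z)[:2],z]))
h=cv2.cvtColor(s,cv2.COLOR_BGR2HSV)[195:232,225:255];print('\n'.join(''.join('#' if v else '.' for v in r) for r in h[...,1]<45))
E
```

```text
shaker (0.7716254591941833, (12, 12))
jara (0.9770041704177856, (12, 12))
roll (0.11954788863658905, (12, 12))
s7
....................................
...................................#
...................................#
...................................#
...................................#
...................................#
.............######................#
...........##########..............#
.........#############.............#
........##############............##
........###############...........##
........###.############..........##
.......#####..#.################..##
#############..#################..##
################################..##
################################..##
#########################.####....##
###############..########.........##
#####............########.........##
.........#.#.#...#######.........###
............###.######.#.........###
..........#.#########.............##
............########.#.............#
.............#####.................#
..........##.###.#..................
..........#########.................
..........#######.......
[... 2078 characters left out ...]
..................
.............##...............
...........####...............
...........####...............
...........####...............
...........####...............
...........####...............
...........####...............
...........###................
...........###................
..........####................
..........####................
..........####................
..........####................
..........####................
..........###.................
.........####.................
.........####.................
..............................
..............................
..............................
..............................
..............................
```

Final checks pass: the shaft measures 110 mm on the z=12 plane, its tip sits in the side view where a flat rod must be, and the ring outline matches the one at the stop.

```bash
python3 -c "
from bench import robot
print(robot.finish_job())"
```

```text
the job is handed in; nothing more can be done
None
```

The job is handed in. I slid the rod through the eye, turned the eye clockwise to its stop, drew the rod out and laid it flat on the bare worktop left of the board. The run took about 23 s of the 62 s; no verdict was reported.

**Eye:**
- At the end of the turn the resistance was about 1 N m, well past the 0.15 N m needed to turn it, and the rod slipped about 5° in the grip. I took that as the firm stop.
- My image estimate of the hole was 10–13°, against 9.5° expected when home. That could mean up to about 4° short, which is inside the 7.5° tolerance.
- The ring's outline in the side view was unchanged after the rod came out.

**Rod:** Its shaft measured 110 mm when cast onto the 12 mm height. In the side view the tip sits within 1 pixel of where a flat rod must be, and the hand was clear at about 210 mm.

**Other objects:**
- The potato, board edge and white-lidded jar showed no pixel change in the side view. The coffee jar and yellow-lidded jar showed about 1%.
- The salt shaker matched its starting place exactly, but with a weaker score (0.77) that I put down to arm shadow and did not confirm.
- The kitchen roll check failed (score 0.12), probably because the arm blocked the view. The hand and rod never came near it.

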